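# Make up the aspiration tray and the dressing tray

## Robot

A 7-joint arm with a two-finger parallel gripper is mounted at the origin on a cart in front of the work surface, level with it; the furniture and walls round the work are solid. World frame = base frame: x ahead of the robot, y to its left, z up, the work surface at z = 0. Lengths are in m, angles in rad, forces in N, time in s.
With the tool pointing down it reaches from about 0.4 to 0.875 m from the base axis. Payload 4.4 kg.
Tool frame: the origin (TCP) lies at the very end of the fingers, on their centre line; the grasp point (between the pads) lies ctrl.pinch_z behind it (ctrl.pinch_z is the distance from the TCP to the grasp point, in m); z points along the fingers, y is the line along which they close (so a half turn about z gives the same grasp; the last joint's range is limited). The gripper opens to 85 mm and grips with 20 to 120 N. Pads are 22 mm wide; open, the fingers measure 114 mm over their backs; the gripper's body (76 mm by 85 mm) begins 54 mm behind the grasp point. The pads swing forward as they close: fully open they stand 13 mm farther back than shut.
Start: joints at [1.267, 0.628, 0.038, 1.517, -0.027, 0.996, -0.02], TCP at [0.153, -0.632, 0.231] pointing down, gripper open.
Joint ranges: [-3.06, 3.06], [-0.37, 2.12], [-1.25, 1.32], [0.18, 2.47], [-1.1, 4.24], [0.23, 1.98], [-2.94, 2.94]. Speed limits (rad/s): [2.57, 2.57, 3.14, 3.14, 3.14, 3.14, 3.14].

## Interface

Orientations are given as [roll, pitch, yaw] about the fixed x, y, z axes, in that order (R = Rz(yaw) Ry(pitch) Rx(roll)).
In Python, from workcell import ctrl gives the robot as it stands.
- The arm moves only by the tool step_arm, never from a script. Its argument "commands" is a list of rows, each a list of 2 entries, a list of its own where there are three numbers: the shift along the tool's x, y, z each as a share of 800 mm, from -1 to 1, then the turn, a rotation vector about the tool's x, y, z each as a share of pi rad, from -1 to 1. In form: [[[dx, dy, dz], [wx, wy, wz]], ...]. A call has 1 to 10 rows; each row is the pose to reach, as a shift and turn from the pose commanded when the call began, along the tool's axes at that moment, turning the shorter way round; what a row does not reach only later rows make up. A row lasts 1/8 s, in which the tool goes at most 62.5 mm and 10.7 degrees, less where a joint would pass 70% of its speed; a pose out of reach is approached as far as the arm can. A call with a number of a shift or a turn outside -1 to 1 is refused whole. A call with a gripper value outside its range is refused whole. "claw" is the opening, from 0 (shut) to 1 (fully open), set as the call begins (left out, the last holds). The fingers move at their own pace and stop on an object; "squeeze" is the grip in N (left out, the last holds). Time passes only in rows, so rows that repeat a pose let the fingers close. It gives the time, the measured TCP pose, the force, the opening and the grip force at its end, in the units of the state.
- ctrl.get_obs(): the state, without advancing time (a new reading comes with each control period).
- ctrl.capture(name): name is "scene" or "top" or "wrist"; returns (picture, depth): 480x640x3 uint8, red, green, blue; 480x640 float32, m along the optical axis (not along the pixel's ray), 0 where there is no reading.
- ctrl.get_calibration(name): a dict with "fx", "fy", "cx", "cy" (pixels), "position" and "rotation" of the camera in the world; the wrist camera has in their place "T_tool_cam" (4x4, takes a point from camera to tool coordinates, whose origin is the TCP and whose axes are the flange's). Camera axes: x right, y down, z forward; pixel columns grow to the right and rows downward; lengths in m; the calibration is good to about 2 mm. A picture is of the moment at which its call begins: read the wrist's pose just before it. get_calibration takes no time and is no camera call.
- ctrl.job_done(): hands the job in; it is judged then, once.
The state is a dict: "time_s": time; "q": joint angles; "joint_vel": joint speeds; "tau": joint torques, N m; "tcp_pos": TCP position; "ee_rot": TCP orientation; "force": force on the tool from outside, world axes, zero at the start; "wrist_torque": the same for the moment, N m; "grip_width": finger opening in m; "grasp_force": force on a finger pad.
Only numpy, scipy, OpenCV 4.12 (cv2) and the standard library are available. Lean on these libraries where they do the work, as an engineer would, in place of code of your own. Each camera call takes 0.05 s, during which the arm holds its last target. There are 200 camera calls.

## Task

Make up two procedure trays from the loose stock on the table: for a joint aspiration, the blue tray gets the syringe lying in its long slot, the orange-lidded specimen cup standing in its large round nest and the green-capped vial standing in its small round well. For a dressing change, the yellow tray gets the steel forceps (those lying on the table by the syringe) in its long slot and the roll of tape lying flat in its large nest, with its small well left empty. The blue-lidded cup and the red-capped vial are not needed: leave them undisturbed where they stand.

Things in the scene. Friction and masses are not known exactly. Their poses are not given: they have to be found in the camera images.
- blue_tray: Blue loose moulded tray 144 (x) x 166 (y) mm, rim 18, deck 16 high; trades places with the other; yaw within 0.18. Origin: centre of underside, z up. Hollows (centres x, y in mm): long slot (42, 0), 40 (x) x 146 (y), 6 deep, floor z 10; large round nest (-27, 38), 70 across, and small round well (-27, -45), 38 across, both 12 deep, floor z 4. Slot on the far side.
- yellow_tray: Yellow loose moulded tray 144 (x) x 166 (y) mm, rim 18, deck 16 high; trades places with the other; yaw within 0.18. Origin: centre of underside, z up. Hollows (centres x, y in mm): long slot (42, 0), 40 (x) x 146 (y), 6 deep, floor z 10; large round nest (-27, 38), 70 across, and small round well (-27, -45), 38 across, both 12 deep, floor z 4. Slot on the far side.
- syringe: Capped 5 ml syringe, white barrel, orange needle cap, lying, 119 mm long, 26 over its flange, 18 high, 0.012 kg. Origin: under the middle, z up; y axis along it, orange cap towards -y, flange at y +27 mm. Grip across the 17 mm barrel (axis 9 mm up) at the origin. Lies at the left, within 0.2 rad of the world x line; may trade places with the forceps.
- forceps: Steel dressing forceps (tweezers), 120 mm long, 17 wide at the middle, 9 thick, 0.022 kg, lying flat. Origin: under the middle, z up; y axis along it. Grip across the middle, close to the table. Lies at the left beside the syringe, within 0.2 rad of the world x line.
- cup_orange: Orange-lidded specimen cup, white, 61 mm across the lid, 66 mm high, 0.045 kg, standing; lid from z 52 to 66 mm, body below it 55 mm across. Origin: centre of its underside, z up. Grasp across the lid. Stands in a row at the back with the blue-lidded cup and the tape; these three trade places, about 130 mm apart along y.
- cup_blue: Blue-lidded specimen cup, white, 61 mm across the lid, 66 mm high, 0.045 kg, standing; lid from z 52 to 66 mm, body below it 55 mm across. Origin: centre of its underside, z up. Grasp across the lid. Not needed; it stays where it is.
- tape: Roll of white surgical tape on a brown card core, 58 mm across, 25 mm high, 0.04 kg, lying flat. Origin: centre of its underside, z up. Grip across its outside, in its upper half when it goes in a nest.
- vial_green: Green cap: amber glass vial, 23 mm across, 46 mm high (straight body up to z 38 mm), 0.022 kg, standing. Origin: centre of its underside, z up. Stands in the middle of the table; it may trade places with the red-capped one, about 75 mm apart along x.
- vial_red: Red cap: amber glass vial, 23 mm across, 46 mm high (straight body up to z 38 mm), 0.022 kg, standing. Origin: centre of its underside, z up. Not needed; it stays where it is.

How it is judged:
At the end, for the whole second after the job is handed in: Syringe (blue tray) and forceps (yellow) flat in the slots, within 16 mm across, 18 mm along, 0.3 rad; orange cup and green vial (blue tray), tape (yellow) level on their hollows' floors, within 11 mm in x and y; trays flat; blue cup and red vial upright, moved under 30 mm; all at rest (x of syringe in the frame of blue_tray between 0.026 and 0.058 m and y of syringe in the frame of blue_tray between -0.018 and 0.018 m and z of syringe in the frame of blue_tray below 0.0135 m and angle between each of syringe, forceps's own y axis and vertical above 1.51 rad and angle between the y axis of syringe and the y axis of blue_tray, either way round below 0.3 rad and linear speed of each of syringe, cup_orange, vial_green, forceps, tape, blue_tray, yellow_tray below 0.02 m/s and x of cup_orange in the frame of blue_tray between -0.038 and -0.016 m and y of cup_orange in the frame of blue_tray between 0.027 and 0.049 m and z of each of cup_orange, vial_green in the frame of blue_tray below 0.0075 m and angle between each of cup_orange, vial_green, tape, cup_blue, vial_red's own z axis and vertical below 0.15 rad and x of vial_green in the frame of blue_tray between -0.038 and -0.016 m and y of vial_green in the frame of blue_tray between -0.056 and -0.034 m and x of forceps in the frame of yellow_tray between 0.026 and 0.058 m and y of forceps in the frame of yellow_tray between -0.018 and 0.018 m and z of forceps in the frame of yellow_tray below 0.0135 m and angle between the y axis of forceps and the y axis of yellow_tray, either way round below 0.3 rad and x of tape in the frame of yellow_tray between -0.038 and -0.016 m and y of tape in the frame of yellow_tray between 0.027 and 0.049 m and z of tape in the frame of yellow_tray below 0.0075 m and angle between each of blue_tray, yellow_tray's own z axis and vertical below 0.03 rad and height (world z) of each of blue_tray, yellow_tray below 0.005 m and distance of each of cup_blue, vial_red from where it was at the start of the episode below 0.03 m); the robot touches nothing.
It fails at once if the blue-lidded cup or the red-capped vial is displaced by more than 30 mm or knocked over (distance of any of cup_blue, vial_red from where it was at the start of the episode above 0.03 m or angle between any of cup_blue, vial_red's own z axis and vertical above 0.5 rad).
It also fails if it takes over 136 s, if anything falls off the work surface, if the arm or the gripper's body presses on something with over 40 N, if the wrist force passes 120 N, or if a joint passes its speed limit or range.

## Working session

There is one attempt and no reset: what is moved stays moved. The work goes in short steps, Python scripts to look and compute and a tool call to move; the robot and the scene stay as the last step left them, time stands still between calls to the robot, and variables do not carry over. Pictures are saved under pics/ and viewed, at most 14 in all, crops included, and the job is handed in when it is done.

Besides the shell and the picture viewer there is one more tool, called as name(argument=value, ...), one argument or row to a line, values as JSON. step_arm: Moves the arm, as the interface text tells. Its arguments: {"type":"object","properties":{"commands":{"type":"array","items":{"type":"array"}},"claw":{"type":"number"},"squeeze":{"type":"number"}},"required":["commands"]}

```bash
mkdir -p pics; ls
python3 - <<'E'
from workcell import ctrl
import cv2,numpy as np
np.set_printoptions(precision=4,suppress=True)
print(ctrl.pinch_z, ctrl.get_obs())
for n in("scene","top"):
    p,d=ctrl.capture(n); cv2.imwrite(f"pics/{n}0.png",p[:,:,::-1]); np.savez(f"{n}0.npz",p=p,d=d)
    print(n,ctrl.get_calibration(n))
print(ctrl.get_calibration("wrist"))
E
```

```text
pics
0.0187 {'time_s': 0.0, 'q': array([ 1.2672,  0.6293,  0.0384,  1.5184, -0.027 ,  0.9963, -0.02  ]), 'joint_vel': array([ 0.0001, -0.0001,  0.0007,  0.0006,  0.0027,  0.0009,  0.0015]), 'tau': array([ -0.001 , -56.3405,   1.2263, -19.3443,   0.0112,   0.0106,
         0.    ]), 'tcp_pos': array([ 0.153 , -0.6311,  0.2304]), 'ee_rot': array([-3.1397,  0.    ,  0.2378]), 'force': array([ 0.881 , -0.432 ,  1.2115]), 'wrist_torque': array([-0.0007, -0.0438, -0.0427]), 'grasp_force': 0.0, 'grip_width': 0.08493718698876164}
scene {'fx': 607.7263618236711, 'fy': 607.7263618236711, 'cx': 307.84534774046335, 'cy': 242.00913055045183, 'position': array([-0.1345,  0.612 ,  0.7857]), 'rotation': array([-2.2704,  0.0108, -2.259 ])}
top {'fx': 520.6503975854763, 'fy': 520.6503975854763, 'cx': 317.52709446958323, 'cy': 236.72951825405326, 'position': array([0.4412, 0.0499, 1.0268]), 'rotation': array([-3.0402, -0.0271, -1.5625])}
{'fx': 353.0558351601578, 'fy': 353.0558351601578, 'cx': 312.796848344724, 'cy': 237.7462475106747, 'T_tool_cam': array([[ 0.0012, -0.9632, -0.2689,  0.0693],
       [ 1.    ,  0.001 ,  0.0008,  0.0002],
       [-0.0005, -0.2689,  0.9632, -0.1425],
       [ 0.    ,  0.    ,  0.    ,  1.    ]])}
```

View pics/top0.png

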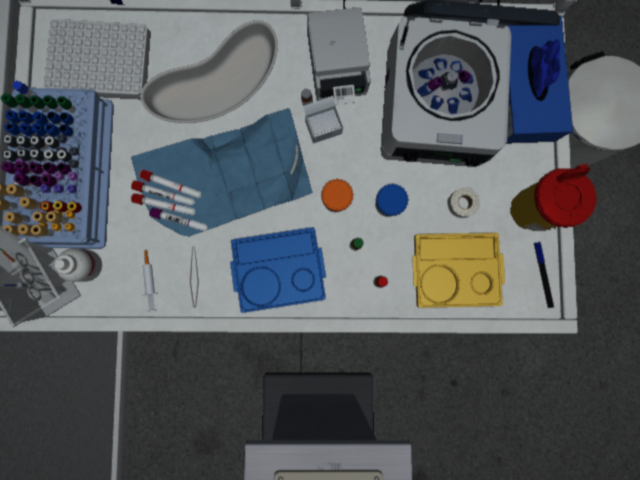

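View pics/scene0.png

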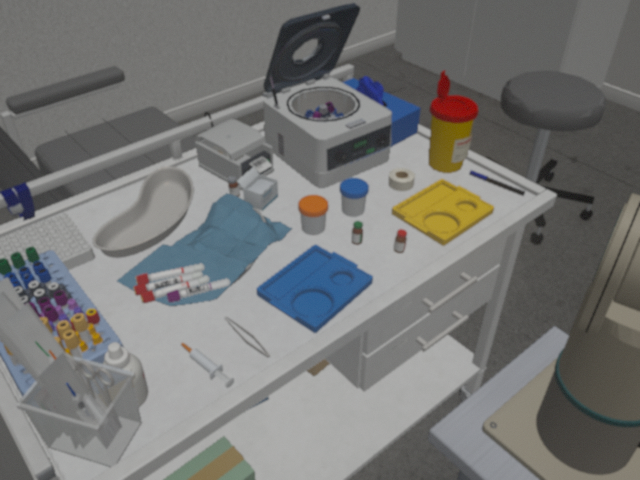

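The top view shows the syringe at (149,280), forceps (195,277), blue tray (278,268), yellow tray (458,270), orange cup (337,195), blue cup (392,200), tape (463,202), green vial (357,243) and red vial (381,281). The scene view shows the same items.

```bash
cat > h.py <<'E'
import numpy as np,cv2
from scipy.spatial.transform import Rotation as R
from workcell import ctrl
np.set_printoptions(precision=4,suppress=True)
def cam(name,obs=None):
    c=ctrl.get_calibration(name)
    K=np.array([[c['fx'],0,c['cx']],[0,c['fy'],c['cy']],[0,0,1]])
    if name!='wrist': return K,R.from_euler('xyz',c['rotation']).as_matrix(),np.array(c['position'])
    T=c['T_tool_cam']; Rt=R.from_euler('xyz',obs['ee_rot']).as_matrix()
    return K,Rt@T[:3,:3],obs['tcp_pos']+Rt@T[:3,3]
def rays(C,uv):
    K,Rm,p=C; uv=np.atleast_2d(uv).astype(float)
    return np.c_[uv,np.ones(len(uv))]@np.linalg.inv(K).T@Rm.T
def onplane(C,uv,z):
    d=rays(C,uv); return C[2]+d*((z-C[2][2])/d[:,2])[:,None]
def tri(C1,u1,C2,u2):
    a=rays(C1,u1)[0];b=rays(C2,u2)[0]
    s=np.linalg.lstsq(np.c_[a,-b],C2[2]-C1[2],rcond=None)[0]
    P=C1[2]+s[0]*a;Q=C2[2]+s[1]*b
    return (P+Q)/2,np.linalg.norm(P-Q)
def rgbd(C,d,u):
    u=np.round(u).astype(int); z=d[u[1],u[0]]; return C[2]+rays(C,u)[0]*z
def blob(p,lo,hi,box):
    x0,y0,x1,y1=box; h=cv2.cvtColor(p,cv2.COLOR_RGB2HSV)
    m=np.zeros(p.shape[:2],np.uint8); m[y0:y1,x0:x1]=cv2.inRange(h,lo,hi)[y0:y1,x0:x1]
    cs=cv2.findContours(m,cv2.RETR_EXTERNAL,cv2.CHAIN_APPROX_NONE)[0]
    return max(cs,key=cv2.contourArea)[:,0,:].astype(np.float32)
def grab(name):
    o=ctrl.get_obs(); p,d=ctrl.capture(name); return p,d,cam(name,o)
E
python3 - <<'E'
from h import *
T,S=cam('top'),cam('scene')
t=np.load('top0.npz');s=np.load('scene0.npz')
OR=((5,150,90),(18,255,255));GR=((50,80,30),(85,255,255));RD=((0,150,60),(4,255,255));BL=((104,150,60),(125,255,255));YE=((18,100,90),(32,255,255))
for n,c,bt,bs in [('orange lid',OR,(310,170,360,220),(290,190,335,240)),('blue lid',BL,(370,175,415,225),(335,170,375,220)),('green',GR,(345,230,370,256),(348,215,368,235)),('red',RD,(370,270,395,292),(390,225,412,245))]:
    ct=blob(t['p'],*c,bt);cs=blob(s['p'],*c,bs)
    (u1,r1),(u2,r2)=cv2.minEnclosingCircle(ct),cv2.minEnclosingCircle(cs)
    print(n,u1,r1,u2,r2,tri(T,u1,S,u2),'depth',rgbd(T,t['d'],u1))
for n,c,bt,bs in [('blue tray',BL,(220,220,335,320),(250,240,380,335)),('yellow',YE,(405,225,510,315),(385,175,500,245))]:
    for nm,C,im,b in(('top',T,t,bt),('scene',S,s,bs)):
        w=onplane(C,blob(im['p'],*c,b),.018)[:,:2].astype(np.float32)*1000
        print(n,nm,cv2.minAreaRect(w))
# table residual height and tape / syringe / forceps by depth
ys,xs=np.mgrid[0:480,0:640]; d=t['d']
P=T[2]+(rays(T,np.c_[xs.ravel(),ys.ravel()])*d.ravel()[:,None]); Z=P[:,2].reshape(480,640)
print('table z',Z[300,200],Z[250,350],Z[200,430],Z[280,120])
m=(Z[175:230,440:490]>.015).astype(np.uint8)
c=max(cv2.findContours(m,cv2.RETR_EXTERNAL,cv2.CHAIN_APPROX_NONE)[0],key=cv2.contourArea)[:,0]+[440,175]
u,r=cv2.minEnclosingCircle(c.astype(np.float32));print('tape',u,r,onplane(T,u,.025),'ztop',np.percentile(Z[190:214,450:478],90))
for n,b in(('syr',(130,240,168,315)),('forc',(180,240,208,312))):
    x0,y0,x1,y1=b;g=t['p'][y0:y1,x0:x1];dz=Z[y0:y1,x0:x1]
    bg=np.median(g.reshape(-1,3),0);m=(np.abs(g.astype(int)-bg).max(2)>18)
    cs=cv2.findContours(m.astype(np.uint8),cv2.RETR_EXTERNAL,cv2.CHAIN_APPROX_NONE)[0]
    k=max(cs,key=lambda k:cv2.minAreaRect(k)[1][0]*1+cv2.arcLength(k,True))[:,0]+[x0,y0]
    w=onplane(T,k,.006)[:,:2].astype(np.float32)*1000
    print(n,cv2.minAreaRect(w),'zmax',dz.max(),'dep>8mm',(dz>.008).sum())
big=[cv2.resize(t['p'][140:320,120:260],(560,720)[:2] and (467,600),interpolation=cv2.INTER_CUBIC)]
E
```

```text
orange lid (336.6058044433594, 194.6561737060547) 15.529594421386719 (313.0, 205.0) 13.601571083068848 (array([ 0.6198, -0.011 ,  0.0591]), np.float64(0.0006889550675359908)) depth [ 0.619  -0.0114  0.0613]
blue lid (391.5, 199.5) 15.572511672973633 (353.5799865722656, 187.0) 12.580113410949707 (array([ 0.612 , -0.1145,  0.0603]), np.float64(9.898225807518789e-06)) depth [ 0.6103 -0.1148  0.0643]
green (357.5, 242.5) 4.743516445159912 (357.5, 224.5) 2.9155757427215576 (array([ 0.5316, -0.052 ,  0.0417]), np.float64(0.0004097468857338856)) depth [ 0.5324 -0.0531  0.0419]
red (381.89129638671875, 281.3260803222656) 4.721550464630127 (401.5, 232.5) 2.9155757427215576 (array([ 0.458 , -0.0984,  0.0429]), np.float64(0.0004923087408179398)) depth [ 0.4588 -0.0981  0.0452]
blue tray top ((480.5071716308594, 100.0728988647461), (139.88026428222656, 176.200439453125), 9.368886947631836)
blue tray scene ((476.2760314941406, 103.27226257324219), (140.2436065673828, 172.8110809326172), 9.124277114868164)
yellow top ((483.0003662109375, -251.70361328125), (142.15621948242188, 178.357421875), 1.6779195070266724)
yellow scene ((476.74383544921875, -246.115966796875), (149.42984008789062, 182.0489044189453), 1.4927465915679932)
table z 0.00350360817720885 -0.003246339926360031 0.0014338730006855371 0.0003319666336838445
tape (463.96392822265625, 201.65463256835938) 15.403831481933594 [[ 0.6158 -0.2634  0.025 ]] ztop 0.02694209395431648
syr ((458.64508056640625, 347.71160888671875), (119.5175552368164, 25.13165283203125), 5.2379045486450195) zmax 1.0267896558449736 dep>8mm 419
forc ((464.34173583984375, 263.64447021484375), (116.46514892578125, 17.38542366027832), 1.7981764078140259) zmax 1.0267896558449736 dep>8mm 57
```

```bash
cat > go.py <<'E'
# usage: go.py x y z yaw [x y z yaw ...]  -> row numbers relative to present pose (tool pointing down)
import sys; from h import *
o=ctrl.get_obs(); R0=R.from_euler('xyz',o['ee_rot'])
v=np.array(sys.argv[1:],float).reshape(-1,4)
for x,y,z,w in v:
    d=R0.inv().apply([x,y,z]-o['tcp_pos'])/.8
    r=(R0.inv()*R.from_euler('xyz',[np.pi,0,w])).as_rotvec()/np.pi
    n=max(np.linalg.norm(d)*.8/.0625,np.linalg.norm(r)*180/10.7)
    print([list(map(float,np.round(d,4))),list(map(float,np.round(r,4)))],'rows~%.1f'%n)
E
python3 go.py 0.40 -0.25 0.33 0 .40 .1 .33 0
```

```text
[[0.4123, -0.3905, -0.1238], [-0.0006, 0.0001, 0.0757]] rows~7.4
[[0.5154, -0.8157, -0.123], [-0.0006, 0.0001, 0.0757]] rows~12.5
```

step_arm(
  commands=[
    [[0.4123,-0.3905,-0.1238],[-0.0006,0.0001,0.0757]],
    [[0.4123,-0.3905,-0.1238],[-0.0006,0.0001,0.0757]],
    [[0.4123,-0.3905,-0.1238],[-0.0006,0.0001,0.0757]],
    [[0.4123,-0.3905,-0.1238],[-0.0006,0.0001,0.0757]],
    [[0.4123,-0.3905,-0.1238],[-0.0006,0.0001,0.0757]],
    [[0.4123,-0.3905,-0.1238],[-0.0006,0.0001,0.0757]],
    [[0.4123,-0.3905,-0.1238],[-0.0006,0.0001,0.0757]],
    [[0.4123,-0.3905,-0.1238],[-0.0006,0.0001,0.0757]],
    [[0.4123,-0.3905,-0.1238],[-0.0006,0.0001,0.0757]],
    [[0.4123,-0.3905,-0.1238],[-0.0006,0.0001,0.0757]],
  ],
  claw=0.5,
)

```text
time_s: 1.35
tcp_pos: [0.3991, -0.2514, 0.33]
ee_rot: [3.139, 0.001, -0.001]
force: [0.1, -0.4, -0.2]
grip_width: 0.0428
grasp_force: 0.0
```

```bash
python3 - <<'E'
from h import *
p,d,C=grab('wrist'); print(ctrl.get_obs()['q'],ctrl.get_obs()['tcp_pos'],ctrl.get_obs()['grip_width'])
cv2.imwrite('pics/wy.png',p[:,:,::-1]); np.savez('wy.npz',p=p,d=d,K=C[0],R=C[1],t=C[2])
E
python3 go.py .40 .1 .33 0
```

```text
[ 0.4807  0.2589  0.0268  1.8535 -0.0055  1.0289 -1.0637] [ 0.399  -0.2517  0.3299] 0.04264446865079781
[[0.0002, -0.4396, -0.001], [0.0007, 0.0002, -0.0008]] rows~5.6
```

View pics/wy.png

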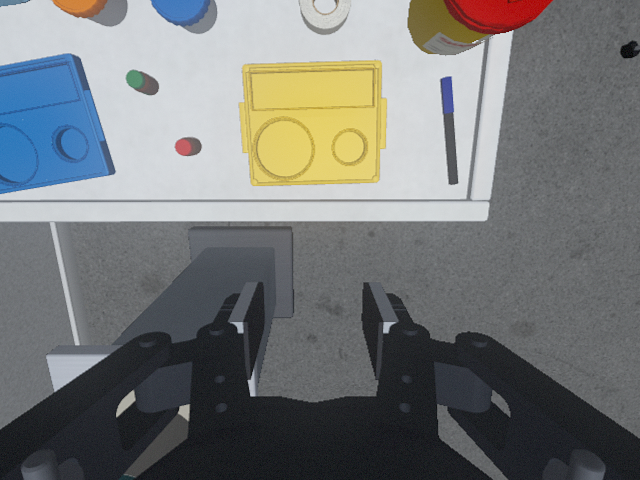

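The wrist view shows the yellow tray: slot on the far side (315,88), nest (285,148), well (349,147), with side lugs that explain the 178 mm width. Blue tray next.

step_arm(
  commands=[
    [[0.0002,-0.4396,-0.001],[0.0007,0.0002,-0.0008]],
    [[0.0002,-0.4396,-0.001],[0.0007,0.0002,-0.0008]],
    [[0.0002,-0.4396,-0.001],[0.0007,0.0002,-0.0008]],
    [[0.0002,-0.4396,-0.001],[0.0007,0.0002,-0.0008]],
    [[0.0002,-0.4396,-0.001],[0.0007,0.0002,-0.0008]],
    [[0.0002,-0.4396,-0.001],[0.0007,0.0002,-0.0008]],
    [[0.0002,-0.4396,-0.001],[0.0007,0.0002,-0.0008]],
    [[0.0002,-0.4396,-0.001],[0.0007,0.0002,-0.0008]],
  ],
)

```text
time_s: 2.4
tcp_pos: [0.4004, 0.0993, 0.3302]
ee_rot: [3.141, -0.0, -0.0]
force: [0.9, -0.5, -0.5]
grip_width: 0.0427
grasp_force: 0.0
```

Run:
```python
from h import *
p,d,C=grab('wrist'); np.savez('wb.npz',p=p,d=d,K=C[0],R=C[1],t=C[2])
cv2.imwrite('pics/wb.png',p[:,:,::-1])
y=np.load('wy.npz')
BL=((104,150,60),(125,255,255));YE=((18,90,90),(32,255,255))
for n,im,Cc,c,box in(('yellow',y['p'],(y['K'],y['R'],y['t']),YE,(230,50,400,195)),('blue',p,C,BL,(200,45,440,200))):
    k=blob(im,*c,box); w=onplane(Cc,k,.016)[:,:2].astype(np.float32)*1000
    r=cv2.minAreaRect(w); print(n,r)
    # rectify at deck height, 0.5mm/px, world window about centre
    c0=np.array(r[0]);N=480
    g=np.mgrid[0:N,0:N].reshape(2,-1).T  # row,col ; row-> -x, col-> -y
    W=np.c_[(c0[0]+(N/2-g[:,0])*.5)/1000,(c0[1]+(N/2-g[:,1])*.5)/1000,np.full(N*N,.016)]
    q=(W-Cc[2])@Cc[1]@Cc[0].T; uv=(q[:,:2]/q[:,2:]).astype(np.float32).reshape(N,N,2)
    o=cv2.remap(im,uv[...,0].copy(),uv[...,1].copy(),cv2.INTER_CUBIC)
    cv2.imwrite(f'rect_{n}.png',o[:,:,::-1])
    gr=cv2.GaussianBlur(cv2.cvtColor(o,cv2.COLOR_RGB2GRAY),(5,5),1)
    for lo,hi in((62,76),(33,43)):
        h=cv2.HoughCircles(gr,cv2.HOUGH_GRADIENT,1,60,param1=40,param2=12,minRadius=lo,maxRadius=hi)
        if h is not None:
            for a in h[0][:3]: print('  circle world mm',c0[0]+(N/2-a[1])*.5,c0[1]+(N/2-a[0])*.5,'diam',a[2])
a=cv2.imread('rect_yellow.png');b=cv2.imread('rect_blue.png');cv2.imwrite('pics/rect.png',cv2.resize(np.hstack([a,b]),(800,400)))
# forceps & syringe visible?
```

```text
yellow ((484.4068603515625, -252.61874389648438), (143.02145385742188, 178.6775665283203), 1.621503472328186)
  circle world mm 456.6568603515625 -216.36874389648438 diam 67.7
  circle world mm 470.6568603515625 -301.8687438964844 diam 69.9
  circle world mm 518.1568603515625 -214.36874389648438 diam 75.4
  circle world mm 459.1568603515625 -297.3687438964844 diam 35.7
  circle world mm 433.6568603515625 -195.36874389648438 diam 42.4
  circle world mm 504.1568603515625 -188.86874389648438 diam 41.3
blue ((482.2593994140625, 97.84295654296875), (127.77366638183594, 127.25053405761719), 39.46162796020508)
  circle world mm 450.5093994140625 132.59295654296875 diam 67.6
  circle world mm 451.5093994140625 43.09295654296875 diam 65.5
  circle world mm 505.0093994140625 152.59295654296875 diam 72.1
  circle world mm 463.5093994140625 52.09295654296875 diam 36.6
  circle world mm 519.5093994140625 165.09295654296875 diam 42.4
  circle world mm 535.0093994140625 46.59295654296875 diam 42.4
```

View pics/rect.png

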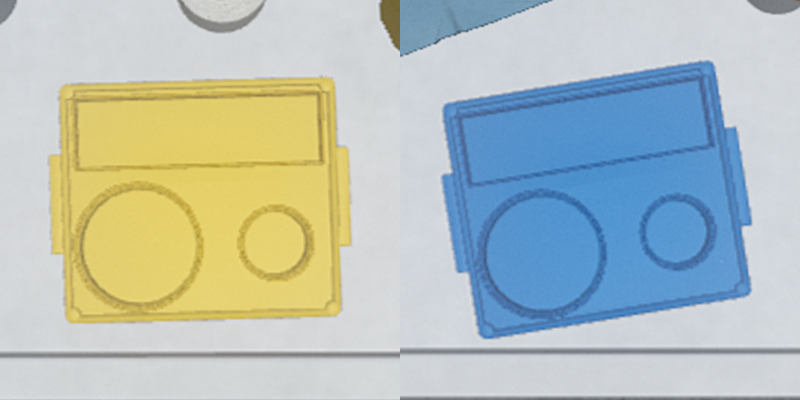

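View pics/wb.png

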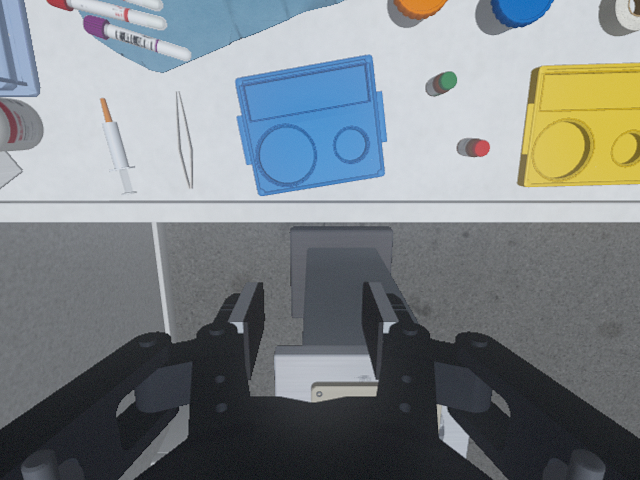

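The rectified views give both trays. From their nest and well circles: yellow centre (0.4846,-0.253), yaw 0.03; blue centre (0.482,0.0997), yaw 0.16. In the wrist view the forceps run (178,92)-(191,188) and the syringe (103,98)-(129,193). I'll cross-check those two.

```bash
python3 - <<'E'
from h import *
w=np.load('wb.npz');t=np.load('top0.npz');C=(w['K'],w['R'],w['t']);T=cam('top')
res={}
for n,bw,bt,z in(('syr',(90,88,145,200),(130,240,168,315),.009),('forc',(165,84,205,196),(180,240,208,312),.0045)):
  for nm,Cc,p,b in(('wrist',C,w['p'],bw),('top',T,t['p'],bt)):
    x0,y0,x1,y1=b;g=p[y0:y1,x0:x1].astype(int);bg=np.median(g.reshape(-1,3),0)
    m=(np.abs(g-bg).max(2)>20).astype(np.uint8); m=cv2.morphologyEx(m,cv2.MORPH_CLOSE,np.ones((3,3)))
    k=max(cv2.findContours(m,cv2.RETR_EXTERNAL,cv2.CHAIN_APPROX_NONE)[0],key=lambda k:cv2.arcLength(k,True))[:,0]+[x0,y0]
    r=cv2.minAreaRect(onplane(Cc,k,z)[:,:2].astype(np.float32)*1000); print(n,nm,r)
    q=(np.array([*(np.array(r[0])/1000),z])-Cc[2])@Cc[1]@Cc[0].T; res[n,nm]=q[:2]/q[2]
  print('tri',tri(C,res[n,'wrist'],T,res[n,'top']))
k=blob(w['p'],(50,80,30),(85,255,255),(425,65,462,98));u=cv2.minEnclosingCircle(k)[0];print('green',onplane(C,u,.042))
E
python3 go.py .463 .262 .12 .03  .463 .262 .010 .03
```

```text
syr wrist ((460.20306396484375, 343.9352111816406), (118.7480239868164, 24.06764030456543), 5.500843048095703)
syr top ((458.4281311035156, 347.39837646484375), (119.85266876220703, 23.132658004760742), 8.673637390136719)
tri (array([ 0.4593,  0.3521, -0.0067]), np.float64(0.0012081239542379915))
forc wrist ((467.16961669921875, 262.9786682128906), (18.14705467224121, 119.41533660888672), 88.39772033691406)
forc top ((464.375732421875, 263.956787109375), (116.63626861572266, 17.40764617919922), 1.7980784177780151)
tri (array([ 0.4659,  0.2665, -0.0064]), np.float64(0.0025431032915276507))
green [[ 0.5337 -0.0541  0.042 ]]
[[0.0779, -0.2039, 0.2627], [0.0002, -0.0001, -0.0099]] rows~4.4
[[0.0778, -0.204, 0.4002], [0.0002, -0.0001, -0.0099]] rows~5.8
```

step_arm(
  commands=[
    [[0.0825,-0.2053,0.2627],[0,0,0]],
    [[0.0825,-0.2053,0.2627],[0,0,0]],
    [[0.0825,-0.2053,0.2627],[0,0,0]],
    [[0.0825,-0.2053,0.2627],[0,0,0]],
    [[0.0825,-0.2053,0.2627],[0,0,0]],
    [[0.0825,-0.2053,0.2627],[0,0,0]],
    [[0.0825,-0.2053,0.2627],[0,0,0]],
  ],
)

```text
time_s: 3.32
tcp_pos: [0.4668, 0.2637, 0.1212]
ee_rot: [3.141, -0.002, -0.0]
force: [-0.7, -0.9, -0.5]
grip_width: 0.0427
grasp_force: 0.0
```

```bash
python3 - <<'E'
from h import *
p,d,C=grab('wrist'); np.savez('wf.npz',p=p,d=d,K=C[0],R=C[1],t=C[2])
cv2.imwrite('pics/wf.png',p[:,:,::-1])
E
python3 go.py .466 .2635 .02 0 .466 .2635 .003 0
```

```text
[[-0.0015, 0.0006, 0.127], [0.0, -0.0008, -0.0]] rows~1.6
[[-0.0016, 0.0006, 0.1482], [0.0, -0.0008, -0.0]] rows~1.9
```

View pics/wf.png

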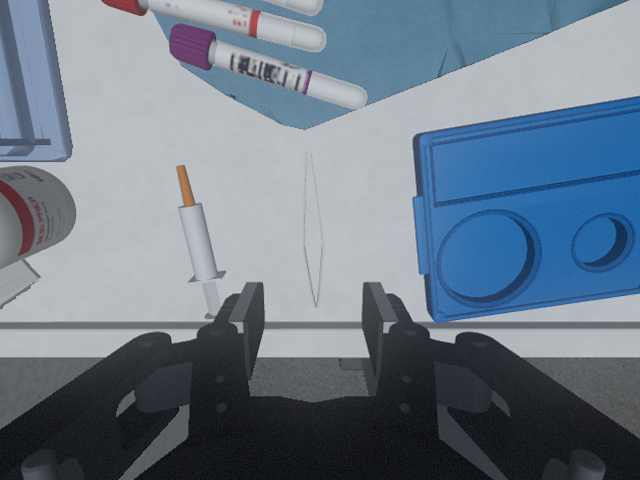

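The forceps run (309,153)-(316,305), with the middle at (314,243). That is on the fingers' centre line (col 313). Descending.

step_arm(
  commands=[
    [[-0.001,0.0006,0.127],[0,0,0]],
    [[-0.001,0.0006,0.127],[0,0,0]],
    [[-0.001,0.0006,0.148],[0,0,0]],
    [[-0.001,0.0006,0.148],[0,0,0]],
    [[-0.001,0.0006,0.148],[0,0,0]],
  ],
)

```text
time_s: 4.0
tcp_pos: [0.4667, 0.2658, 0.0038]
ee_rot: [-3.14, -0.004, 0.002]
force: [0.5, 0.1, -0.2]
grip_width: 0.0427
grasp_force: 0.0
```

step_arm(
  commands=[
    [[0,0,0],[0,0,0]],
    [[0,0,0],[0,0,0]],
    [[0,0,0],[0,0,0]],
    [[0,0,0],[0,0,0]],
    [[0,0,0],[0,0,0]],
    [[0,0,0],[0,0,0]],
  ],
  claw=0,
  squeeze=25,
)

```text
time_s: 4.75
tcp_pos: [0.4663, 0.2658, 0.0033]
ee_rot: [-3.14, -0.003, 0.003]
force: [-1.3, -0.2, 6.8]
grip_width: 0.0153
grasp_force: 24.1
```

step_arm(
  commands=[
    [[0,0,-0.05],[0,0,0]],
    [[0,0,-0.1],[0,0,0]],
    [[0,0,-0.15],[0,0,0]],
    [[0,0,-0.15],[0,0,0]],
  ],
)

```text
time_s: 5.25
tcp_pos: [0.4673, 0.2665, 0.1253]
ee_rot: [-3.138, -0.007, 0.002]
force: [0.2, 0.3, -0.2]
grip_width: 0.0149
grasp_force: 24.3
```

Run:
```python
from h import *
p,d,C=grab('wrist'); np.savez('wf2.npz',p=p,d=d,K=C[0],R=C[1],t=C[2])
cv2.imwrite('pics/wf2.png',cv2.resize(p[150:400,180:450,::-1],(648,600)))
print(ctrl.get_obs()['q'])
```

```text
[-0.4292  0.6236 -0.2122  1.9363  0.221   0.5994 -2.3538]
```

View pics/wf2.png

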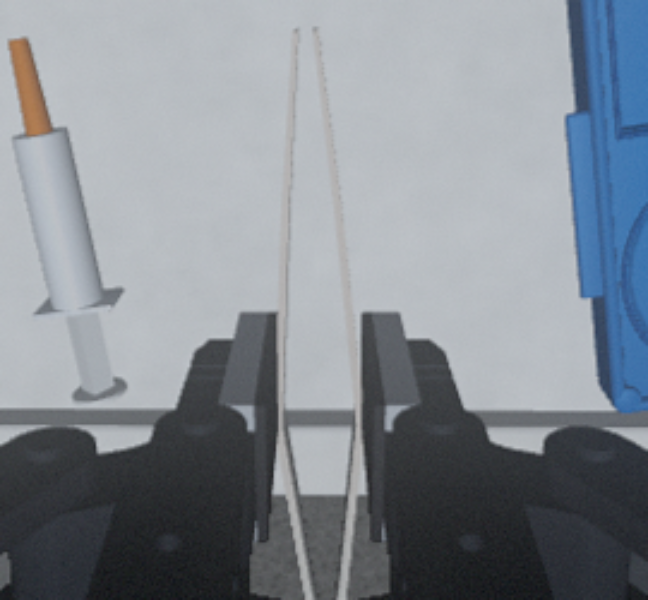

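The forceps are held at mid-length. I also get a better syringe pose from this close view, then plan the move to the yellow slot.

```bash
python3 go.py .5266 -.2517 .12 1.60 .5266 -.2517 .018 1.60
python3 - <<'E'
from h import *
w=np.load('wf.npz');C=(w['K'],w['R'],w['t'])
x=np.load('wf2.npz');D=(x['K'],x['R'],x['t'])
# syringe: cap tip, barrel front centre in both near views; plunger end
print('cap tip',onplane(C,[181,167],.009),onplane(D,[180+18/2.4,150+40/2.4],.009))
print('barrel front',onplane(C,[191,205],.009),onplane(D,[180+40/2.4,150+132/2.4],.009))
print('plunger end',onplane(C,[209,317],.009),onplane(D,[180+100/2.4,150+388/2.4],.009))
E
```

```text
[[0.0741, 0.6468, 0.0035], [0.0006, -0.0015, -0.5086]] rows~8.6
[[0.0736, 0.6471, 0.131], [0.0006, -0.0015, -0.5086]] rows~8.6
cap tip [[0.5172 0.3571 0.009 ]] [[0.518  0.3576 0.009 ]]
barrel front [[0.49   0.3525 0.009 ]] [[0.49   0.3533 0.009 ]]
plunger end [[0.3995 0.3463 0.009 ]] [[0.403  0.3403 0.009 ]]
```

step_arm(
  commands=[
    [[0.0741,0.6468,0],[0,0,-0.5086]],
    [[0.0741,0.6468,0],[0,0,-0.5086]],
    [[0.0741,0.6468,0],[0,0,-0.5086]],
    [[0.0741,0.6468,0],[0,0,-0.5086]],
    [[0.0741,0.6468,0],[0,0,-0.5086]],
    [[0.0741,0.6468,0],[0,0,-0.5086]],
    [[0.0741,0.6468,0],[0,0,-0.5086]],
    [[0.0741,0.6468,0],[0,0,-0.5086]],
    [[0.0741,0.6468,0],[0,0,-0.5086]],
    [[0.0741,0.6468,0],[0,0,-0.5086]],
  ],
)

```text
time_s: 6.55
tcp_pos: [0.5245, -0.2537, 0.1201]
ee_rot: [-3.14, -0.002, 1.595]
force: [0.5, 0.8, 0.0]
grip_width: 0.015
grasp_force: 24.4
```

```bash
python3 go.py .5266 -.2517 .06 1.60 .5266 -.2517 .018 1.60
```

```text
[[0.0023, 0.0028, 0.0751], [-0.0003, -0.0007, -0.0016]] rows~1.0
[[0.0022, 0.0028, 0.1276], [-0.0003, -0.0007, -0.0016]] rows~1.6
```

step_arm(
  commands=[
    [[0.0023,0.0028,0.075],[0,0,-0.0016]],
    [[0.0022,0.0028,0.11],[0,0,-0.0016]],
    [[0.0022,0.0028,0.1276],[0,0,-0.0016]],
    [[0.0022,0.0028,0.1276],[0,0,-0.0016]],
    [[0.0022,0.0028,0.1276],[0,0,-0.0016]],
  ],
)

```text
time_s: 7.18
tcp_pos: [0.5293, -0.2497, 0.0211]
ee_rot: [3.138, 0.0, 1.606]
force: [0.2, -0.7, 0.5]
grip_width: 0.0152
grasp_force: 24.4
```

Run:
```python
from h import *
p,d,C=grab('wrist'); cv2.imwrite('pics/p1.png',cv2.resize(p[100:480,150:490,::-1],(537,600)))
```

```text
(no output)
```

View pics/p1.png

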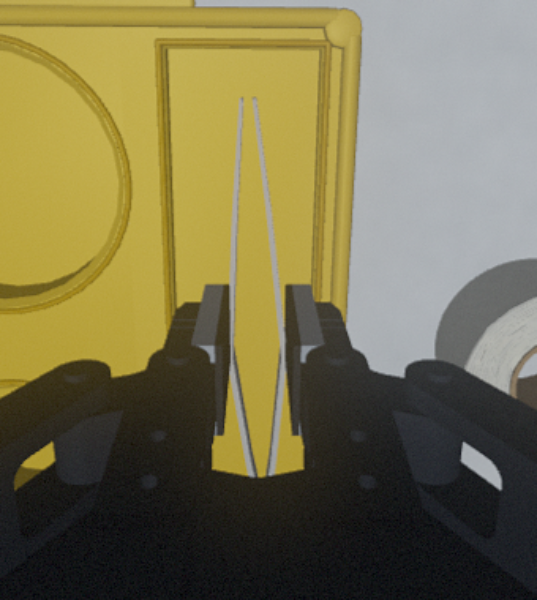

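The forceps hang in the slot, but the fingers sit at cols 203-318 against the slot's 168-325. I'll move about 3 mm towards the robot, lower, then open.

step_arm(
  commands=[
    [[0,-0.00375,0.006],[0,0,0]],
    [[0,-0.00375,0.006],[0,0,0]],
    [[0,-0.00375,0.006],[0,0,0]],
  ],
)

```text
time_s: 7.6
tcp_pos: [0.5252, -0.2504, 0.0152]
ee_rot: [3.14, -0.0, 1.605]
force: [0.1, -0.6, -0.9]
grip_width: 0.015
grasp_force: 24.4
```

step_arm(
  commands=[
    [[0,0,0],[0,0,0]],
    [[0,0,0],[0,0,0]],
    [[0,0,0],[0,0,0]],
    [[0,0,-0.03],[0,0,0]],
    [[0,0,-0.1],[0,0,0]],
    [[0,0,-0.15],[0,0,0]],
    [[0,0,-0.15],[0,0,0]],
  ],
  claw=0.26,
)

```text
time_s: 8.48
tcp_pos: [0.5273, -0.2507, 0.1383]
ee_rot: [3.135, 0.002, 1.605]
force: [-0.8, -0.2, -1.0]
grip_width: 0.0222
grasp_force: 0.0
```

```bash
python3 go.py .459 .349 .15 .12
python3 - <<'E'
from h import *
p,d,C=grab('wrist'); np.savez('wp1.npz',p=p,d=d,K=C[0],R=C[1],t=C[2]); cv2.imwrite('pics/p2.png',p[:,:,::-1])
E
```

```text
[[0.7521, -0.0595, -0.0167], [0.0023, -0.0011, 0.4727]] rows~9.7
```

View pics/p2.png

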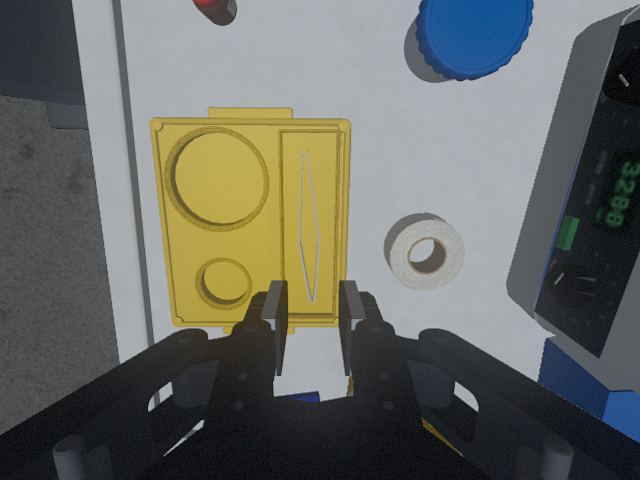

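The forceps lie centred in the slot (rows 150-303 of 131-316). The tape is close by at (427,255), so it comes next. I'll check clearance to the centrifuge first.

```bash
python3 - <<'E'
from h import *
w=np.load('wp1.npz');C=(w['K'],w['R'],w['t']);t=np.load('top0.npz');T=cam('top')
ys,xs=np.mgrid[0:480,0:640]
P=C[2]+rays(C,np.c_[xs.ravel(),ys.ravel()])*w['d'].ravel()[:,None];Z=P[:,2].reshape(480,640)
m=np.zeros((480,640),np.uint8);m[205:300,375:480]=(Z[205:300,375:480]>.012)
k=max(cv2.findContours(m,cv2.RETR_EXTERNAL,cv2.CHAIN_APPROX_NONE)[0],key=cv2.contourArea)[:,0]
mm=(np.abs(Z-.025)<.006)&(m>0); print('tape top',np.median(Z[mm]),cv2.minEnclosingCircle(P.reshape(480,640,3)[mm][:,:2].astype(np.float32)*1000), P.reshape(480,640,3)[mm].mean(0))
Pt=T[2]+rays(T,np.c_[xs.ravel(),ys.ravel()])*t['d'].ravel()[:,None]
for Q in(P,Pt):
    for lo,hi in((-.33,-.29),(-.29,-.25),(-.25,-.2)):
        s=Q[(Q[:,2]>.04)&(Q[:,2]<.2)&(Q[:,0]>.5)&(Q[:,0]<.9)&(Q[:,1]>lo)&(Q[:,1]<hi)]; 
        if len(s): print(lo,hi,np.percentile(s[:,0],1),np.median(s[:,2]))
u=cv2.minEnclosingCircle(k)[0]; u2=(463.96,201.65); print(onplane(C,u,.02), tri(C,u,T,u2))
E
python3 go.py .616 -.263 .10 2.2 .616 -.263 .012 2.2
```

```text
tape top 0.024737240396847965 ((617.2620239257812, -264.9940185546875), 29.36073112487793) [ 0.6164 -0.2641  0.0246]
-0.33 -0.29 0.6863633095308816 0.099960922786161
-0.29 -0.25 0.5155398893900542 0.10862108213607302
-0.25 -0.2 0.5035329909808347 0.14967653438180809
-0.33 -0.29 0.6877670389899898 0.1332861993157683
-0.29 -0.25 0.676339762537364 0.12814636755447684
-0.25 -0.2 0.6873844889772539 0.10565949596569191
[[ 0.617  -0.2639  0.02  ]] (array([ 0.6162, -0.2637,  0.0224]), np.float64(0.0009484489708229166))
[[-0.0192, 0.1121, 0.0458], [0.0009, 0.0007, -0.1894]] rows~3.2
[[-0.019, 0.1117, 0.1558], [0.0009, 0.0007, -0.1894]] rows~3.2
```

```bash
python3 go.py .6165 -.264 .10 2.6 .6165 -.264 .009 2.6
```

```text
[[-0.0204, 0.1127, 0.0458], [0.0008, 0.0009, -0.3167]] rows~5.3
[[-0.0203, 0.1123, 0.1595], [0.0008, 0.0009, -0.3167]] rows~5.3
```

step_arm(
  commands=[
    [[-0.0204,0.1127,0.03],[0,0,-0.3167]],
    [[-0.0204,0.1127,0.03],[0,0,-0.3167]],
    [[-0.0204,0.1127,0.0458],[0,0,-0.3167]],
    [[-0.0204,0.1127,0.0458],[0,0,-0.3167]],
    [[-0.0204,0.1127,0.0458],[0,0,-0.3167]],
    [[-0.0204,0.1127,0.0458],[0,0,-0.3167]],
    [[-0.0204,0.1127,0.0458],[0,0,-0.3167]],
    [[-0.0204,0.1127,0.0458],[0,0,-0.3167]],
  ],
  claw=0.84,
)

```text
time_s: 9.52
tcp_pos: [0.6152, -0.2633, 0.0975]
ee_rot: [3.141, -0.001, 2.599]
force: [-0.6, 0.1, -0.5]
grip_width: 0.0718
grasp_force: 0.0
```

```bash
python3 go.py .6165 -.264 .05 2.6 .6165 -.264 .009 2.6
```

```text
[[-0.0018, 0.0001, 0.0594], [0.0001, -0.0002, -0.0002]] rows~0.8
[[-0.0018, 0.0, 0.1106], [0.0001, -0.0002, -0.0002]] rows~1.4
```

step_arm(
  commands=[
    [[-0.0018,0,0.0594],[0,0,0]],
    [[-0.0018,0,0.09],[0,0,0]],
    [[-0.0018,0,0.1106],[0,0,0]],
    [[-0.0018,0,0.1106],[0,0,0]],
    [[-0.0018,0,0.1106],[0,0,0]],
  ],
)

```text
time_s: 10.15
tcp_pos: [0.6181, -0.2641, 0.0113]
ee_rot: [3.14, 0.003, 2.6]
force: [0.4, -0.8, -0.4]
grip_width: 0.072
grasp_force: 0.0
```

step_arm(
  commands=[
    [[0,0,0],[0,0,0]],
    [[0,0,0],[0,0,0]],
    [[0,0,0],[0,0,0]],
    [[0,0,0],[0,0,0]],
    [[0,0,0],[0,0,0]],
  ],
  claw=0,
  squeeze=30,
)

```text
time_s: 10.78
tcp_pos: [0.6181, -0.2644, 0.0118]
ee_rot: [3.14, 0.003, 2.6]
force: [-1.7, -0.1, 7.1]
grip_width: 0.0555
grasp_force: 31.9
```

step_arm(
  commands=[
    [[0,0,-0.04],[0,0,0]],
    [[0,0,-0.08],[0,0,0]],
    [[0,0,-0.1],[0,0,0]],
    [[0,0,-0.1],[0,0,0]],
  ],
)

```text
time_s: 11.28
tcp_pos: [0.6176, -0.2646, 0.0911]
ee_rot: [3.141, 0.003, 2.6]
force: [0.4, -0.8, -0.8]
grip_width: 0.0553
grasp_force: 32.3
```

```bash
python3 - <<'E'
from h import *
p,d,C=grab('wrist'); cv2.imwrite('pics/p3.png',p[200:480,100:540,::-1])
E
python3 go.py .4565 -.2158 .09 1.6 .4565 -.2158 .015 1.6
```

```text
[[0.2031, -0.051, -0.0004], [0.0002, 0.0002, 0.3183]] rows~5.4
[[0.2032, -0.0511, 0.0933], [0.0002, 0.0002, 0.3183]] rows~5.4
```

View pics/p3.png

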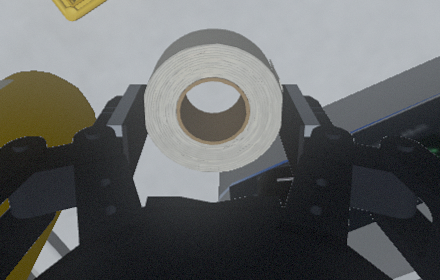

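The tape is held level.

step_arm(
  commands=[
    [[0.2031,-0.051,0],[0,0,0.3183]],
    [[0.2031,-0.051,0],[0,0,0.3183]],
    [[0.2031,-0.051,0],[0,0,0.3183]],
    [[0.2031,-0.051,0],[0,0,0.3183]],
    [[0.2031,-0.051,0],[0,0,0.3183]],
    [[0.2031,-0.051,0],[0,0,0.3183]],
    [[0.2031,-0.051,0.03],[0,0,0.3183]],
    [[0.2031,-0.051,0.03],[0,0,0.3183]],
  ],
)

```text
time_s: 12.32
tcp_pos: [0.4548, -0.2151, 0.0639]
ee_rot: [-3.138, -0.002, 1.601]
force: [-0.4, -0.2, -0.1]
grip_width: 0.0555
grasp_force: 32.3
```

```bash
python3 go.py .4565 -.2158 .04 1.6 .4565 -.2158 .018 1.6
```

```text
[[-0.001, 0.0023, 0.0299], [-0.0011, -0.0006, 0.0002]] rows~0.4
[[-0.0011, 0.0023, 0.0574], [-0.0011, -0.0006, 0.0002]] rows~0.7
```

step_arm(
  commands=[
    [[-0.001,0.0023,0.03],[0,0,0]],
    [[-0.001,0.0023,0.045],[0,0,0]],
    [[-0.001,0.0023,0.056],[0,0,0]],
    [[-0.001,0.0023,0.056],[0,0,0]],
    [[-0.001,0.0023,0.056],[0,0,0]],
  ],
)

```text
time_s: 12.95
tcp_pos: [0.459, -0.2162, 0.0215]
ee_rot: [3.14, -0.0, 1.6]
force: [-0.6, -0.1, -0.3]
grip_width: 0.0551
grasp_force: 32.3
```

step_arm(
  commands=[
    [[0,0,0],[0,0,0]],
    [[0,0,0],[0,0,0]],
    [[0,0,0],[0,0,0]],
    [[0,0,-0.03],[0,0,0]],
    [[0,0,-0.09],[0,0,0]],
    [[0,0,-0.15],[0,0,0]],
    [[0,0,-0.2],[0,0,0]],
  ],
  claw=0.77,
)

```text
time_s: 13.82
tcp_pos: [0.4586, -0.2162, 0.183]
ee_rot: [3.14, -0.0, 1.6]
force: [1.5, -1.2, 0.6]
grip_width: 0.0658
grasp_force: 0.0
```

```bash
python3 go.py .459 .349 .15 .12
python3 - <<'E'
from h import *
p,d,C=grab('wrist'); np.savez('wt.npz',p=p,d=d,K=C[0],R=C[1],t=C[2])
p,d,C=grab('top'); cv2.imwrite('pics/tp.png',cv2.resize(p[170:330,120:520,::-1],(800,320)))
E
```

```text
[[0.7062, 0.0214, 0.0413], [0.0005, -0.0005, 0.4712]] rows~9.1
```

View pics/tp.png

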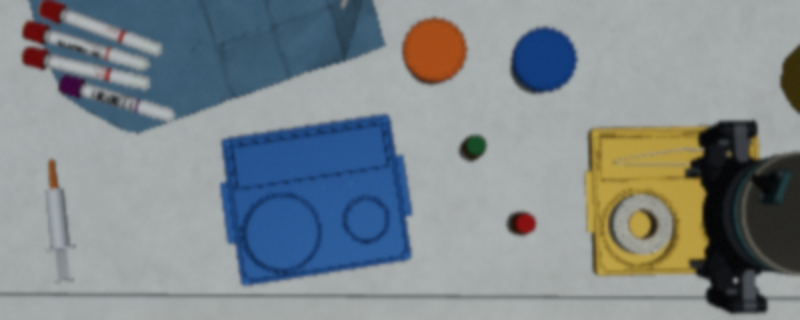

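The tape sits centred in the yellow nest at (640,222). Next is the syringe.

step_arm(
  commands=[
    [[0.7062,0.0214,0.0413],[0,0,0.4712]],
    [[0.7062,0.0214,0.0413],[0,0,0.4712]],
    [[0.7062,0.0214,0.0413],[0,0,0.4712]],
    [[0.7062,0.0214,0.0413],[0,0,0.4712]],
    [[0.7062,0.0214,0.0413],[0,0,0.4712]],
    [[0.7062,0.0214,0.0413],[0,0,0.4712]],
    [[0.7062,0.0214,0.0413],[0,0,0.4712]],
    [[0.7062,0.0214,0.0413],[0,0,0.4712]],
    [[0.7062,0.0214,0.0413],[0,0,0.4712]],
    [[0.7062,0.0214,0.0413],[0,0,0.4712]],
  ],
  claw=0.45,
)

```text
time_s: 15.18
tcp_pos: [0.4568, 0.3547, 0.1475]
ee_rot: [-3.138, -0.001, 0.127]
force: [0.3, -0.6, -0.7]
grip_width: 0.0385
grasp_force: 0.0
```

```bash
python3 go.py .459 .349 .05 .12  .459 .349 .007 .12
python3 - <<'E'
from h import *
p,d,C=grab('wrist'); np.savez('ws.npz',p=p,d=d,K=C[0],R=C[1],t=C[2])
w=np.load('wt.npz');D=(w['K'],w['R'],w['t'])
ys,xs=np.mgrid[0:480,0:640]
P=(D[2]+rays(D,np.c_[xs.ravel(),ys.ravel()])*w['d'].ravel()[:,None])
s=P[(abs(P[:,2]-.029)<.004)&(np.hypot(P[:,0]-.4565,P[:,1]+.2158)<.045)];print('tape z',np.median(s[:,2]),cv2.minEnclosingCircle(s[:,:2].astype(np.float32)*1000))
k=blob(p,(5,120,90),(20,255,255),(200,60,420,240));r=cv2.minAreaRect(onplane(C,k,.009)[:,:2].astype(np.float32)*1000);print('cap',r)
Q=(C[2]+rays(C,np.c_[xs.ravel(),ys.ravel()])*d.ravel()[:,None])
s=Q[(Q[:,2]>.010)&(Q[:,2]<.03)&(abs(Q[:,0]-.46)<.07)&(abs(Q[:,1]-.349)<.03)&(ys.ravel()<330)]
print('syr depth pts',len(s),s[:,2].max() if len(s) else 0,cv2.minAreaRect(s[:,:2].astype(np.float32)*1000) if len(s) else 0)
cv2.imwrite('pics/ws.png',p[:,:,::-1])
E
```

```text
[[0.0018, 0.0078, 0.1218], [-0.001, -0.0002, 0.0023]] rows~1.6
[[0.0018, 0.0079, 0.1755], [-0.001, -0.0002, 0.0023]] rows~2.2
tape z 0.028739047545372154 ((460.05059814453125, -214.37002563476562), 29.284011840820312)
cap ((503.72845458984375, 355.57891845703125), (27.79207992553711, 5.556546211242676), 7.489960670471191)
syr depth pts 2152 0.019470068975681654 ((459.1134948730469, 351.6837463378906), (118.3374252319336, 25.363441467285156), 13.609402656555176)
```

Tape checks out: top at z 0.029, centre (0.460,-0.214), which is in the nest. Syringe origin is (0.4586,0.350) at yaw 0.13.

step_arm(
  commands=[
    [[0.0018,0.0068,0.1218],[0,0,0]],
    [[0.0018,0.0068,0.1218],[0,0,0]],
    [[0.0018,0.0068,0.16],[0,0,0]],
    [[0.0018,0.0068,0.1755],[0,0,0]],
    [[0.0018,0.0068,0.1755],[0,0,0]],
    [[0.0018,0.0068,0.1755],[0,0,0]],
  ],
)

```text
time_s: 15.98
tcp_pos: [0.4621, 0.344, 0.009]
ee_rot: [-3.14, -0.003, 0.12]
force: [0.7, -0.5, -0.7]
grip_width: 0.0384
grasp_force: 0.0
```

step_arm(
  commands=[
    [[0,0,0],[0,0,0]],
    [[0,0,0],[0,0,0]],
    [[0,0,0],[0,0,0]],
    [[0,0,0],[0,0,0]],
    [[0,0,0],[0,0,0]],
  ],
  claw=0,
  squeeze=25,
)

```text
time_s: 16.6
tcp_pos: [0.4619, 0.3443, 0.0091]
ee_rot: [-3.141, -0.003, 0.12]
force: [0.0, -1.1, 6.6]
grip_width: 0.0153
grasp_force: 24.5
```

step_arm(
  commands=[
    [[0,0,-0.05],[0,0,0]],
    [[0,0,-0.1],[0,0,0]],
    [[0,0,-0.15],[0,0,0]],
    [[0,0,-0.15],[0,0,0]],
  ],
)

```text
time_s: 17.1
tcp_pos: [0.4629, 0.3454, 0.1313]
ee_rot: [-3.138, -0.007, 0.12]
force: [-0.7, 0.2, 0.2]
grip_width: 0.0153
grasp_force: 24.4
```

```bash
python3 - <<'E'
import numpy as np
c=np.array([.482,.0997]);a=.16;Rm=np.array([[np.cos(a),-np.sin(a)],[np.sin(a),np.cos(a)]])
for n,q in(('slot',(.042,0)),('nest',(-.027,.038)),('well',(-.027,-.045))): print(n,c+Rm@q)
E
python3 go.py .5235 .1064 .12 1.73
```

```text
slot [0.52346355 0.10639136]
nest [0.44929077 0.13291305]
well [0.46251418 0.05097318]
[[0.0394, 0.3057, 0.0132], [0.0009, -0.0028, -0.5126]] rows~8.6
```

step_arm(
  commands=[
    [[0.0394,0.303,0.0132],[0,0,-0.5126]],
    [[0.0394,0.303,0.0132],[0,0,-0.5126]],
    [[0.0394,0.303,0.0132],[0,0,-0.5126]],
    [[0.0394,0.303,0.0132],[0,0,-0.5126]],
    [[0.0394,0.303,0.0132],[0,0,-0.5126]],
    [[0.0394,0.303,0.0132],[0,0,-0.5126]],
    [[0.0394,0.303,0.0132],[0,0,-0.5126]],
    [[0.0394,0.303,0.0132],[0,0,-0.5126]],
    [[0.0394,0.303,0.0132],[0,0,-0.5126]],
    [[0.0394,0.303,0.0132],[0,0,-0.5126]],
  ],
)

```text
time_s: 18.35
tcp_pos: [0.5208, 0.1066, 0.1164]
ee_rot: [-3.141, -0.001, 1.729]
force: [1.1, -0.2, -0.6]
grip_width: 0.0154
grasp_force: 24.5
```

```bash
python3 go.py .5230 .109 .05 1.73 .5230 .109 .024 1.73
```

```text
[[0.0025, 0.0033, 0.083], [-0.0002, -0.0002, -0.0003]] rows~1.1
[[0.0025, 0.0033, 0.1155], [-0.0002, -0.0002, -0.0003]] rows~1.5
```

step_arm(
  commands=[
    [[0.0025,0.0023,0.083],[0,0,0]],
    [[0.0025,0.0023,0.083],[0,0,0]],
    [[0.0025,0.0023,0.108],[0,0,0]],
    [[0.0025,0.0023,0.1155],[0,0,0]],
    [[0.0025,0.0023,0.1155],[0,0,0]],
    [[0.0025,0.0023,0.1155],[0,0,0]],
  ],
)

```text
time_s: 19.1
tcp_pos: [0.5237, 0.1094, 0.026]
ee_rot: [3.139, -0.0, 1.73]
force: [-0.2, 0.7, -0.5]
grip_width: 0.0152
grasp_force: 24.5
```

Run:
```python
from h import *
p,d,C=grab('wrist'); cv2.imwrite('pics/p4.png',cv2.resize(p[100:480,150:490,::-1],(537,600)))
```

```text
(no output)
```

View pics/p4.png

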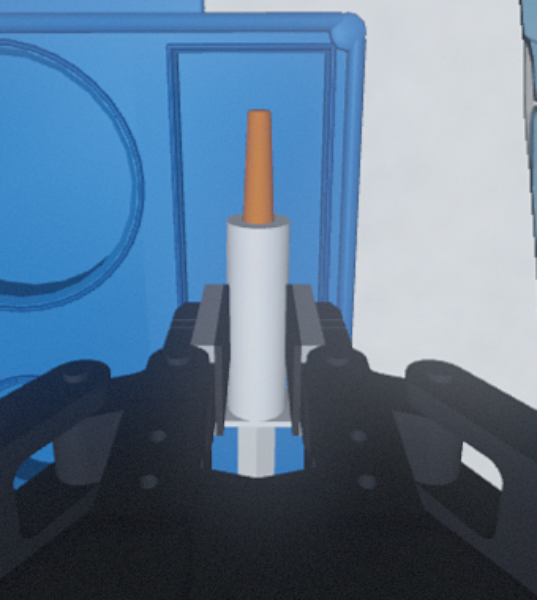

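The syringe is centred over the slot (slot cols 180-328, barrel 260). I'll lower it 6 mm and release.

step_arm(
  commands=[
    [[0,-0.0018,0.008],[0,0,0]],
    [[0,-0.0018,0.008],[0,0,0]],
    [[0,-0.0018,0.008],[0,0,0]],
  ],
)

```text
time_s: 19.52
tcp_pos: [0.5224, 0.1091, 0.0191]
ee_rot: [3.139, -0.0, 1.73]
force: [-0.0, -1.4, 4.9]
grip_width: 0.0153
grasp_force: 25.3
```

step_arm(
  commands=[
    [[0,0,0],[0,0,0]],
    [[0,0,0],[0,0,0]],
    [[0,0,0],[0,0,0]],
    [[0,0,-0.03],[0,0,0]],
    [[0,0,-0.09],[0,0,0]],
    [[0,0,-0.15],[0,0,0]],
    [[0,0,-0.15],[0,0,0]],
  ],
  claw=0.26,
)

```text
time_s: 20.4
tcp_pos: [0.5235, 0.11, 0.1417]
ee_rot: [3.134, -0.001, 1.73]
force: [-0.5, 0.1, 0.2]
grip_width: 0.0222
grasp_force: 0.0
```

```bash
python3 go.py .5325 -.053 .12 0.78
python3 - <<'E'
from h import *
p,d,C=grab('wrist')
k=blob(p,(5,120,90),(20,255,255),(150,60,480,300));print('cap',cv2.minAreaRect(onplane(C,k,.019)[:,:2].astype(np.float32)*1000))
ys,xs=np.mgrid[0:480,0:640]
Q=(C[2]+rays(C,np.c_[xs.ravel(),ys.ravel()])*d.ravel()[:,None])
s=Q[(Q[:,2]>.022)&(Q[:,2]<.05)&(abs(Q[:,0]-.52)<.04)&(abs(Q[:,1]-.11)<.07)];print(len(s),s[:,2].max(),cv2.minAreaRect(s[:,:2].astype(np.float32)*1000))
E
```

```text
[[-0.203, -0.0214, 0.0268], [0.0021, -0.0015, 0.3024]] rows~5.1
cap ((517.1898193359375, 150.1810302734375), (6.0275139808654785, 28.043609619140625), 8.896035194396973)
1890 0.02906248692070329 ((526.1312255859375, 105.39242553710938), (25.025615692138672, 117.32331848144531), 3.074989080429077)
```

The syringe origin is at (0.524,0.106) with its top at z 0.029, so it is in the slot. Next is the green vial, keeping this yaw.

```bash
python3 go.py .5325 -.053 .12 1.73
```

```text
[[-0.2019, -0.0196, 0.0247], [0.0013, -0.0, -0.0001]] rows~2.6
```

step_arm(
  commands=[
    [[-0.2019,-0.0196,0.0247],[0,0,0]],
    [[-0.2019,-0.0196,0.0247],[0,0,0]],
    [[-0.2019,-0.0196,0.0247],[0,0,0]],
    [[-0.2019,-0.0196,0.0247],[0,0,0]],
    [[-0.2019,-0.0196,0.0247],[0,0,0]],
  ],
  claw=0.55,
)

```text
time_s: 21.08
tcp_pos: [0.531, -0.0522, 0.1179]
ee_rot: [-3.142, -0.002, 1.731]
force: [0.5, -0.0, -0.7]
grip_width: 0.047
grasp_force: 0.0
```

```bash
python3 go.py .5325 -.053 .06 1.73 .5325 -.053 .02 1.73
python3 - <<'E'
from h import *
p,d,C=grab('wrist')
cv2.imwrite('pics/wv.png',p[:,:,::-1])
try:
    k=blob(p,(50,80,30),(85,255,255),(230,250,400,460));u=cv2.minEnclosingCircle(k);print(u,onplane(C,u[0],.042))
except ValueError: print('green hidden')
E
```

```text
[[-0.0014, 0.0017, 0.0723], [-0.0, -0.0005, 0.0003]] rows~0.9
[[-0.0015, 0.0017, 0.1223], [-0.0, -0.0005, 0.0003]] rows~1.6
((314.5, 252.0), 13.647443771362305) [[ 0.5338 -0.0544  0.042 ]]
```

step_arm(
  commands=[
    [[-0.0025,0.001,0.06],[0,0,0]],
    [[-0.0025,0.001,0.09],[0,0,0]],
    [[-0.0025,0.001,0.12],[0,0,0]],
    [[-0.0025,0.001,0.12],[0,0,0]],
    [[-0.0025,0.001,0.12],[0,0,0]],
  ],
)

```text
time_s: 21.75
tcp_pos: [0.5334, -0.0536, 0.0235]
ee_rot: [3.139, -0.001, 1.732]
force: [-0.1, 0.9, 0.1]
grip_width: 0.0469
grasp_force: 0.0
```

step_arm(
  commands=[
    [[0,0,0],[0,0,0]],
    [[0,0,0],[0,0,0]],
    [[0,0,0],[0,0,0]],
    [[0,0,0],[0,0,0]],
    [[0,0,0],[0,0,0]],
  ],
  claw=0,
  squeeze=25,
)

```text
time_s: 22.38
tcp_pos: [0.5336, -0.0547, 0.0237]
ee_rot: [3.139, 0.0, 1.73]
force: [-1.0, 0.8, 7.0]
grip_width: 0.0209
grasp_force: 24.5
```

step_arm(
  commands=[
    [[0,0,-0.05],[0,0,0]],
    [[0,0,-0.1],[0,0,0]],
    [[0,0,-0.1],[0,0,0]],
  ],
)

```text
time_s: 22.75
tcp_pos: [0.5348, -0.0548, 0.1054]
ee_rot: [3.135, 0.001, 1.73]
force: [-0.5, -0.9, -0.2]
grip_width: 0.0203
grasp_force: 24.7
```

```bash
python3 go.py .4625 .051 .10 1.73
```

```text
[[0.1449, -0.0684, 0.0062], [0.0022, 0.0003, -0.0001]] rows~2.1
```

step_arm(
  commands=[
    [[0.1449,-0.0684,0.0062],[0,0,0]],
    [[0.1449,-0.0684,0.0062],[0,0,0]],
    [[0.1449,-0.0684,0.0062],[0,0,0]],
    [[0.1449,-0.0684,0.0062],[0,0,0]],
  ],
)

```text
time_s: 23.25
tcp_pos: [0.4602, 0.0505, 0.0973]
ee_rot: [3.141, 0.001, 1.731]
force: [1.1, -0.3, -0.7]
grip_width: 0.0203
grasp_force: 24.7
```

```bash
python3 go.py .4625 .051 .05 1.73 .4625 .051 .030 1.73
```

```text
[[0.0002, 0.0029, 0.0591], [0.0001, 0.0002, 0.0004]] rows~0.8
[[0.0002, 0.0028, 0.0841], [0.0001, 0.0002, 0.0004]] rows~1.1
```

step_arm(
  commands=[
    [[0.0002,0.002,0.059],[0,0,0]],
    [[0.0002,0.002,0.075],[0,0,0]],
    [[0.0002,0.002,0.084],[0,0,0]],
    [[0.0002,0.002,0.084],[0,0,0]],
    [[0.0002,0.002,0.084],[0,0,0]],
  ],
)

```text
time_s: 23.88
tcp_pos: [0.4626, 0.051, 0.0309]
ee_rot: [3.139, -0.0, 1.729]
force: [-0.2, 0.0, 0.4]
grip_width: 0.0205
grasp_force: 24.7
```

step_arm(
  commands=[
    [[0,0,0.0028],[0,0,0]],
    [[0,0,0.0028],[0,0,0]],
    [[0,0,0.0028],[0,0,0]],
  ],
)

```text
time_s: 24.25
tcp_pos: [0.4621, 0.0513, 0.0284]
ee_rot: [3.14, -0.0, 1.73]
force: [-0.2, 0.1, 0.3]
grip_width: 0.0207
grasp_force: 24.7
```

step_arm(
  commands=[
    [[0,0,0],[0,0,0]],
    [[0,0,0],[0,0,0]],
    [[0,0,0],[0,0,0]],
    [[0,0,0],[0,0,0]],
    [[0,0,-0.04],[0,0,0]],
    [[0,0,-0.1],[0,0,0]],
    [[0,0,-0.15],[0,0,0]],
    [[0,0,-0.15],[0,0,0]],
  ],
  claw=0.42,
)

```text
time_s: 25.25
tcp_pos: [0.4636, 0.0517, 0.1507]
ee_rot: [3.135, -0.0, 1.73]
force: [-0.1, -0.2, -0.8]
grip_width: 0.036
grasp_force: 0.0
```

```bash
python3 go.py .6195 -.011 .15 1.73
python3 - <<'E'
from h import *
p,d,C=grab('wrist')
k=blob(p,(50,80,30),(85,255,255),(230,200,400,460));u=cv2.minEnclosingCircle(k);print(u,onplane(C,u[0],.046))
ys,xs=np.mgrid[0:480,0:640]
Q=(C[2]+rays(C,np.c_[xs.ravel(),ys.ravel()])*d.ravel()[:,None])
s=Q[(Q[:,2]>.03)&(Q[:,2]<.07)&(np.hypot(Q[:,0]-.4625,Q[:,1]-.051)<.03)];print(len(s),np.percentile(s[:,2],[50,95]),cv2.minEnclosingCircle(s[s[:,2]>.044][:,:2].astype(np.float32)*1000))
E
```

```text
[[-0.1083, 0.18, 0.0021], [0.0021, -0.0, -0.0001]] rows~2.7
((307.94915771484375, 233.940673828125), 13.093864440917969) [[0.4618 0.0532 0.046 ]]
823 [0.0491 0.0507] ((461.57574462890625, 53.42862319946289), 10.028473854064941)
```

The green vial stands in the well: top at z 0.050, centre (0.4616,0.053). Next is the orange cup.

step_arm(
  commands=[
    [[-0.1083,0.18,0],[0,0,0]],
    [[-0.1083,0.18,0],[0,0,0]],
    [[-0.1083,0.18,0],[0,0,0]],
    [[-0.1083,0.18,0],[0,0,0]],
    [[-0.1083,0.18,0],[0,0,0]],
  ],
  claw=0.95,
)

```text
time_s: 25.92
tcp_pos: [0.6161, -0.0108, 0.1469]
ee_rot: [-3.14, -0.001, 1.731]
force: [-0.4, 0.2, 0.1]
grip_width: 0.0812
grasp_force: 0.0
```

```bash
python3 go.py .6195 -.011 .08 1.73 .6195 -.011 .045 1.73
python3 - <<'E'
from h import *
p,d,C=grab('wrist')
k=blob(p,(5,150,90),(18,255,255),(200,100,430,470));u=cv2.minEnclosingCircle(k);print(u,onplane(C,u[0],.066))
ys,xs=np.mgrid[0:480,0:640]
Q=(C[2]+rays(C,np.c_[xs.ravel(),ys.ravel()])*d.ravel()[:,None])
s=Q[(Q[:,2]>.058)&(Q[:,2]<.075)&(np.hypot(Q[:,0]-.6195,Q[:,1]+.011)<.04)];print(len(s),np.percentile(s[:,2],[50,95]),cv2.minEnclosingCircle(s[:,:2].astype(np.float32)*1000))
E
```

```text
[[-0.001, 0.0043, 0.0836], [-0.0006, -0.0003, 0.0005]] rows~1.1
[[-0.001, 0.0044, 0.1274], [-0.0006, -0.0003, 0.0005]] rows~1.6
((319.7988586425781, 246.89080810546875), 44.372154235839844) [[ 0.6219 -0.0106  0.066 ]]
6150 [0.0645 0.0658] ((621.6079711914062, -11.418706893920898), 30.739343643188477)
```

Cup measured at (0.6215,-0.011), with the lid top at z 0.065.

step_arm(
  commands=[
    [[-0.001,0.0055,0.07],[0,0,0]],
    [[-0.001,0.0055,0.1],[0,0,0]],
    [[-0.001,0.0055,0.1274],[0,0,0]],
    [[-0.001,0.0055,0.1274],[0,0,0]],
    [[-0.001,0.0055,0.1274],[0,0,0]],
  ],
)

```text
time_s: 26.6
tcp_pos: [0.623, -0.0109, 0.0475]
ee_rot: [3.139, -0.0, 1.731]
force: [-0.5, -0.4, 0.2]
grip_width: 0.0809
grasp_force: 0.0
```

step_arm(
  commands=[
    [[0,0,0],[0,0,0]],
    [[0,0,0],[0,0,0]],
    [[0,0,0],[0,0,0]],
    [[0,0,0],[0,0,0]],
    [[0,0,0],[0,0,0]],
  ],
  claw=0,
  squeeze=30,
)

```text
time_s: 27.22
tcp_pos: [0.6233, -0.0113, 0.0482]
ee_rot: [3.138, 0.0, 1.73]
force: [-1.0, 0.2, 5.6]
grip_width: 0.0586
grasp_force: 31.6
```

step_arm(
  commands=[
    [[0,0,-0.05],[0,0,0]],
    [[0,0,-0.11],[0,0,0]],
    [[0,0,-0.11],[0,0,0]],
  ],
)

```text
time_s: 27.6
tcp_pos: [0.6252, -0.0106, 0.1391]
ee_rot: [3.132, 0.0, 1.73]
force: [-0.2, 0.5, -1.1]
grip_width: 0.0586
grasp_force: 32.8
```

```bash
python3 go.py .4495 .1325 .13 1.73
```

```text
[[0.2114, -0.1885, 0.0095], [0.0031, 0.0001, 0.0]] rows~3.6
```

step_arm(
  commands=[
    [[0.2114,-0.1885,0.0095],[0,0,0]],
    [[0.2114,-0.1885,0.0095],[0,0,0]],
    [[0.2114,-0.1885,0.0095],[0,0,0]],
    [[0.2114,-0.1885,0.0095],[0,0,0]],
    [[0.2114,-0.1885,0.0095],[0,0,0]],
    [[0.2114,-0.1885,0.0095],[0,0,0]],
    [[0.2114,-0.1885,0.0095],[0,0,0]],
  ],
)

```text
time_s: 28.48
tcp_pos: [0.4475, 0.1306, 0.1265]
ee_rot: [3.14, 0.0, 1.728]
force: [-0.3, 1.0, -0.0]
grip_width: 0.0587
grasp_force: 32.8
```

```bash
python3 go.py .4495 .1328 .08 1.73 .4495 .1328 .055 1.73
```

```text
[[0.0023, 0.0028, 0.0581], [0.0005, 0.0, -0.0006]] rows~0.7
[[0.0023, 0.0028, 0.0894], [0.0005, 0.0, -0.0006]] rows~1.1
```

step_arm(
  commands=[
    [[0.0023,0.0022,0.058],[0,0,0]],
    [[0.0023,0.0022,0.075],[0,0,0]],
    [[0.0023,0.0022,0.0894],[0,0,0]],
    [[0.0023,0.0022,0.0894],[0,0,0]],
    [[0.0023,0.0022,0.0894],[0,0,0]],
  ],
)

```text
time_s: 29.1
tcp_pos: [0.4486, 0.1339, 0.0559]
ee_rot: [3.139, -0.0, 1.73]
force: [0.1, -0.3, -0.3]
grip_width: 0.0586
grasp_force: 32.8
```

step_arm(
  commands=[
    [[0,0,0.002],[0,0,0]],
    [[0,0,0.002],[0,0,0]],
    [[0,0,0.002],[0,0,0]],
  ],
)

```text
time_s: 29.48
tcp_pos: [0.4482, 0.1336, 0.0538]
ee_rot: [3.14, -0.0, 1.73]
force: [-0.5, -0.3, -0.0]
grip_width: 0.0584
grasp_force: 32.8
```

step_arm(
  commands=[
    [[0,0,0],[0,0,0]],
    [[0,0,0],[0,0,0]],
    [[0,0,0],[0,0,0]],
    [[0,0,0],[0,0,0]],
    [[0,0,-0.05],[0,0,0]],
    [[0,0,-0.12],[0,0,0]],
    [[0,0,-0.2],[0,0,0]],
    [[0,0,-0.28],[0,0,0]],
    [[-0.15,0,-0.28],[0,0,0]],
    [[-0.25,0,-0.28],[0,0,0]],
  ],
  claw=0.85,
)

```text
time_s: 30.72
tcp_pos: [0.4683, 0.009, 0.278]
ee_rot: [3.138, 0.001, 1.732]
force: [1.4, -0.3, -0.5]
grip_width: 0.0724
grasp_force: 0.0
```

Run:
```python
from h import *
t,td,T=grab('top');s,sd,S=grab('scene');p,d,C=grab('wrist')
cv2.imwrite('pics/fin.png',cv2.resize(np.hstack([s[140:420,160:520],p[:,::1][:280*480//280:,:][0:480,0:617][::1] if 0 else cv2.resize(p,(373,280))])[:,:,::-1],(800,306)))
ys,xs=np.mgrid[0:480,0:640]
for n,Cc,dd in(('top',T,td),('wrist',C,d)):
    Q=(Cc[2]+rays(Cc,np.c_[xs.ravel(),ys.ravel()])*dd.ravel()[:,None])
    for nm,c,z in(('cup',(.4493,.1328),.07),('blue',(.612,-.1145),.066)):
        m=(abs(Q[:,2]-z)<.008)&(np.hypot(Q[:,0]-c[0],Q[:,1]-c[1])<.045);q=Q[m]
        if len(q)>50: print(n,nm,len(q),np.median(q[:,2]),cv2.minEnclosingCircle(q[:,:2].astype(np.float32)*1000))
    m=(abs(Q[:,2]-.017)<.003)
```

```text
top cup 856 0.06854826088837668 ((447.65716552734375, 133.7832489013672), 30.207172393798828)
top blue 324 0.06474000447155531 ((617.4178466796875, -119.77242279052734), 29.337303161621094)
wrist cup 3830 0.06841675546437784 ((448.7073669433594, 133.9661407470703), 30.632400512695312)
```

View pics/fin.png

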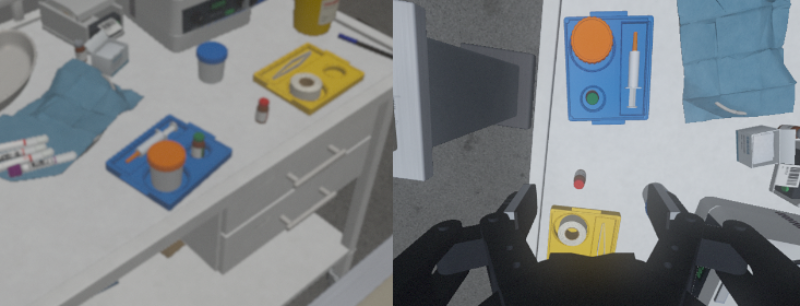

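The views show the cup, vial and syringe seated in the blue tray, and the forceps and tape in the yellow tray. The blue cup (210,60) and red vial (262,110) are still standing. Handing in.

```bash
python3 -c "
from workcell import ctrl
print(ctrl.job_done())"
```

```text
the job is handed in; nothing more can be done
None
```

Both trays are made up as asked and the job is handed in at about 31 s of the 136 s allowed; the hand-in call gave no verdict, but the last camera views showed every item in its hollow and the blue-lidded cup and red-capped vial still standing.

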